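# Refit the bearing stack on an autoclave door spindle

## Task

The autoclave's door lies face down so that its closing spindle stands upright: put the bearing stack back on it, widest part first - the thrust bearing, then the bronze bush, then the dark steel collar. Thread each one over the spindle and set it down gently (do not let it drop) until it lies fully home and flat before you fetch the next, and leave all the other things on the counter where they are.

Things in the scene. Friction and masses are not known exactly. Their poses are not given: they have to be found in the camera images.
- door: Round grey metal autoclave door, 254 mm across, lying inner face down, fixed. Origin: centre of its underside, on the counter; z up, along the spindle. Hinge ears reach 170 mm to its +y side, a latch tongue 134 mm to -y. Plate top 26 mm, ears up to 34 mm above the counter. In its middle a dark hub, 54 mm across (80 mm at the foot, below 30 mm), rises to 40 mm and carries the bright steel spindle.
- spindle_seat (a point): Centre of the hub's flat, rigid top face, on the spindle's axis, 40 mm above the counter; z up. The first part rests on it. Spindle diameter by height above this point: 26 mm up to 12 mm, cone to 21 mm at 14.5 mm, 21 mm up to 30 mm, cone to 16 mm at 32.5 mm, 16 mm up to 51 mm, then a 14 mm threaded end.
- spindle_tip (a point): Centre of the spindle's chamfered upper end (10 mm across), 59 mm above spindle_seat, 99 mm above the counter.
- bearing: Thrust bearing: two bright steel races with a brass cage between, one rigid ring, outside diameter 60 mm, bore 29 mm, 16 mm high, about 0.22 kg. Origin at its middle (8 mm above its underside), z along its axis; either way up is right. Starts lying flat on the mat; in place its middle is 8 mm above spindle_seat.
- bush: Plain bronze (orange-brown) spacer bush: outside diameter 46 mm, bore 24 mm, 18 mm high, about 0.18 kg. Origin at its middle (9 mm above its underside), z along its axis; either way up is right. Starts lying flat on the mat; in place it rests on the bearing and its middle is 25 mm above spindle_seat.
- collar: Dark steel collar: outside diameter 34 mm, bore 19 mm, 16 mm high, about 0.08 kg. Origin at its middle (8 mm above its underside), z along its axis; either way up is right. Starts lying flat on the mat; in place it rests on the bush and its middle is 42 mm above spindle_seat.
- mat: Teal silicone mat, 280 mm along its x, 240 mm along its y, 3 mm thick, fixed on the counter; origin at the centre of its underside. The three parts lie on it, in any of three places: about (-85, 50), (0, -60) and (85, 50) mm in its frame, within 12 mm.
- nut: Brass hexagon nut, 32 mm across and 11 mm high, lying on the mat between the parts (about (0, 85) mm in the mat's frame). To be left alone. Origin: centre of its underside.
- o_ring: Thin black rubber ring, 40 mm across, 6 mm high, on the mat's corner at about (-100, -80) mm. Not part of the stack; to be left alone. Origin: centre of its underside.
- grease: Small blue jar of grease with a white cap, 40 mm across, 30 mm high, on the mat's corner at about (105, -85) mm. To be left alone. Origin: centre of its underside.
- tee_handle: The door's black tee handle: round boss 52 mm across and 30 mm high with a bar 140 mm long (along its y), 32 mm high in all; lies beyond the door and mat. To be left alone. Origin: centre of its underside.
- spanner: Steel spanner, 170 mm long (along its x), lying to the right of the mat. To be left alone. Origin: at its middle on the counter.
- oil: White oil bottle with a red cap, 42 mm across, 115 mm tall, standing beyond the door. To be left alone. Origin: centre of its underside.
- scissors: Blue-handled scissors, 170 mm long (along its x), 9 mm high, lying flat to the right of the robot. To be left alone. Origin: on the counter near their middle.
- beaker: Clear plastic beaker, 64 mm across, 75 mm tall, standing to the left of the robot. To be left alone. Origin: centre of its underside.
There are look-alikes about, which are no part of the job. Several things have the shape of the bearing; the one meant has the colours described above. Several things have the shape of the bush; the one meant has the colours described above.

How it is judged:
On the way, in this order (a step that is already met when the one before it is completed fails the run):
1. the thrust bearing sits flat on the hub, round the spindle, released (horizontal distance between bearing and spindle_seat below 0.0035 m and z of bearing in the frame of spindle_seat between 0.0055 and 0.0105 m and angle between the z axis of bearing and the z axis of door, either way round below 0.06 rad and contact force between the fingers and bearing below 0.1 N), for 0.2 s.
2. the bronze bush sits flat on the bearing, round the spindle, released (horizontal distance between each of bearing, bush and spindle_seat below 0.0035 m and z of bearing in the frame of spindle_seat between 0.0055 and 0.0105 m and angle between the z axis of each of bearing, bush and the z axis of door, either way round below 0.06 rad and z of bush in the frame of spindle_seat between 0.0225 and 0.0275 m and contact force between the fingers and bush below 0.1 N), for 0.2 s.
3. the dark collar sits flat on the bush, round the spindle, released (horizontal distance between each of bearing, bush, collar and spindle_seat below 0.0035 m and z of bearing in the frame of spindle_seat between 0.0055 and 0.0105 m and angle between the z axis of each of bearing, bush, collar and the z axis of door, either way round below 0.06 rad and z of bush in the frame of spindle_seat between 0.0225 and 0.0275 m and z of collar in the frame of spindle_seat between 0.0395 and 0.0445 m and contact force between the fingers and collar below 0.1 N), for 0.2 s.
At the end, for the whole second after the job is handed in: Bearing, bush and collar are stacked in that order on the hub, round the spindle: each within 3.5 mm of the spindle's axis, its middle within 2.5 mm of its seated height (8, 25 and 42 mm above spindle_seat), its axis within 0.06 rad of the spindle's, released and at rest (all of step 3 and contact force between the fingers and bearing below 0.1 N and contact force between the fingers and bush below 0.1 N and linear speed of each of bearing, bush, collar below 0.02 m/s); the robot touches nothing.
It fails at once if a part of the stack is dropped (falls free faster than 0.5 m/s, a fall of about 13 mm) ((linear speed of bearing above 0.5 m/s and contact force between the fingers and bearing below 0.1 N) or (linear speed of bush above 0.5 m/s and contact force between the fingers and bush below 0.1 N) or (linear speed of collar above 0.5 m/s and contact force between the fingers and collar below 0.1 N)).
It fails at once if the nut, rubber ring, grease jar, tee handle, spanner, oil bottle, scissors or beaker is moved by more than 20 mm (distance of any of nut, o_ring, grease, tee_handle, spanner, oil, scissors, beaker from where it was at the start of the episode above 0.02 m).
It also fails if it takes over 70 s, if anything falls off the work surface, if the arm or the gripper's body presses on something with over 40 N, if the wrist force passes 120 N, or if a joint passes its speed limit or range.

## Robot

A 6-joint arm with a two-finger parallel gripper is mounted at the origin on the work surface. World frame = base frame: x ahead of the robot, y to its left, z up, the work surface at z = 0. Lengths are in m, angles in rad, forces in N, time in s.
With the tool pointing down it reaches from about 0.25 to 0.775 m from the base axis. Payload 4 kg.
Tool frame: the origin (TCP) lies on the centre line of the jaws, within the pads' length; the fingertips stand 17 mm ahead of it and the grasp point (between the pads) lies 2 mm behind it; z points along the fingers, y is the line along which they close (so a half turn about z gives the same grasp; the last joint's range is limited). The gripper opens to 94 mm and grips with 3 to 60 N. Pads are 16 mm wide; open, the fingers measure 119 mm over their backs; the gripper's body (75 mm by 177 mm) begins 78 mm behind the grasp point.
Start: joints at [-1.256, 0.087, 1.371, -0, 1.684, -0.103], TCP at [0.223, -0.503, 0.223] pointing down, gripper open.
Joint ranges: [-3.1, 3.1], [-0.76, 2.03], [0.27, 2.55], [-1.08, 4.22], [0.17, 2.65], [-2.57, 2.57]. Speed limits (rad/s): [2.79, 2.79, 3.14, 3.14, 3.14, 3.14].

## Interface

Orientations are given as [roll, pitch, yaw] about the fixed x, y, z axes, in that order (R = Rz(yaw) Ry(pitch) Rx(roll)).
In Python, from bench import robot gives the robot as it stands.
- The arm moves only by the tool servo_tool, never from a script. Its argument "plan" is a list of rows, each a list of 7 numbers: the shift along the tool's x, y, z normalised to -1 to 1, where 1 is 0.1 m, then the turn, a rotation vector about the tool's x, y, z normalised to -1 to 1, where 1 is pi/2 rad, then the finger opening in mm, from 0 to 94. In form: [[x, y, z, ax, ay, az, gripper], ...]. A call has 1 to 12 rows; each row is the pose to reach, as a shift and turn from the pose commanded when the call began, along the tool's axes at that moment; what a row does not reach only later rows make up. A row lasts 1/12 s, in which the tool goes at most 41.7 mm and 7.16 degrees, less where a joint would pass 70% of its speed; a pose out of reach is approached as far as the arm can. A call with a number of a shift or a turn outside -1 to 1 is refused whole. A call with a gripper value outside its range is refused whole. The fingers move at their own pace and stop on an object; the grip force is fixed at half the most. Time passes only in rows, so rows that repeat a pose let the fingers close. It gives the time, the measured TCP pose, the force, the opening and the grip force at its end, in the units of the state.
- robot.get_obs(): the state, without advancing time (a new reading comes with each control period).
- robot.snapshot(name): name is "scene" or "top" or "wrist"; returns the picture (480x640x3 uint8, red, green, blue); there is no depth.
- robot.camera_params(name): a dict with "camera_matrix" (3x3 intrinsics, pixels), "rvec" (rotation vector, rad) and "tvec" (3), from world to camera coordinates, as OpenCV has them; the wrist camera has in their place "tool_from_camera" (4x4, takes a point from camera to tool coordinates, whose origin is the TCP and whose axes are the flange's). Camera axes: x right, y down, z forward; pixel columns grow to the right and rows downward; lengths in m; the calibration is good to about 2 mm. A picture is of the moment at which its call begins: read the wrist's pose just before it. camera_params takes no time and is no camera call.
- robot.close_job(): hands the job in; it is judged then, once.
Trained networks look in the newest picture that a camera, given by its name, has taken for a name from the list of things; names that differ only in an ending like _2 or _b are one class to them, and where a whole thing is asked for, a point or a joint stands for the part that bears it (a point fixed in the world has none). Each returns a list of dicts, best first, with "conf" (0 to 1); they miss things now and then, are a little off and sometimes report something else, mostly with a low value. They report only what shows in the picture. A call takes as long as a camera call. They do not tell look-alikes from the thing itself.
- robot.find_in(thing, camera): "extent" ([centre column, centre row, width, height] in pixels, round what is visible of it).
The state is a dict: "time": time; "joint_positions": joint angles; "qvel": joint speeds; "joint_torque": joint torques, N m; "tool_pos": TCP position; "ee_rot": TCP orientation; "wrist_force": force on the tool from outside, world axes, zero at the start; "wrist_torque": the same for the moment, N m; "width": finger opening in m; "finger_force": force on a finger pad.
Only numpy, scipy, OpenCV 4.12 (cv2) and the standard library are available. Lean on these libraries where they do the work, as an engineer would, in place of code of your own. Each camera call takes 0.05 s, during which the arm holds its last target. There are 200 camera calls.

## Working session

There is one attempt and no reset: what is moved stays moved. The work goes in short steps, Python scripts to look and compute and a tool call to move; the robot and the scene stay as the last step left them, time stands still between calls to the robot, and variables do not carry over. Pictures are saved under pics/ and viewed, at most 10 in all, crops included, and the job is handed in when it is done.

Besides the shell and the picture viewer there is one more tool, called after "Request:" as name(argument=value, ...) on one line, values as JSON. servo_tool: Moves the arm, as the interface text tells. Scaled input: -1 to 1 covers 0.1 m each way for a shift and pi/2 rad each way for a turn. Its arguments: {"type":"object","properties":{"plan":{"type":"array","items":{"type":"array","items":{"type":"number"}}}},"required":["plan"]}

```bash
mkdir -p pics; cat > h.py <<'E'
import numpy as np, cv2
from bench import robot
from scipy.spatial.transform import Rotation as R
def T_tool():
    o=robot.get_obs(); T=np.eye(4); T[:3,:3]=R.from_euler('xyz',o['ee_rot']).as_matrix(); T[:3,3]=o['tool_pos']; return T
def cam(name,T=None):
    p=robot.camera_params(name); K=np.array(p['camera_matrix'])
    if 'rvec' in p:
        Rm=cv2.Rodrigues(np.array(p['rvec'],float))[0]; t=np.array(p['tvec'],float).ravel(); return K,Rm.T,-Rm.T@t
    W=(T_tool() if T is None else T)@np.array(p['tool_from_camera']); return K,W[:3,:3],W[:3,3]
def ray(c,uv):
    K,Rm,o=c; d=Rm@np.linalg.inv(K)@np.array([uv[0],uv[1],1.]); return o,d/np.linalg.norm(d)
def at_z(c,uv,z):
    o,d=ray(c,uv); return o+d*(z-o[2])/d[2]
def proj(c,X):
    K,Rm,o=c; p=K@(Rm.T@(np.array(X)-o)); return p[:2]/p[2]
def tri(rs):
    A=np.zeros((3,3));b=np.zeros(3)
    for o,d in rs: P=np.eye(3)-np.outer(d,d);A+=P;b+=P@o
    X=np.linalg.solve(A,b); return X,[np.linalg.norm((np.eye(3)-np.outer(d,d))@(X-o)) for o,d in rs]
def save(img,f): cv2.imwrite('pics/'+f,cv2.cvtColor(img,cv2.COLOR_RGB2BGR))
E
python3 - <<'E'
from h import *
np.set_printoptions(precision=3,suppress=True)
for n in ['top','scene']:
    save(robot.snapshot(n),n+'1.png'); c=cam(n); print(n,c[2])
    for t in ['door','bearing','bush','collar','mat','nut','oil','spindle_seat']:
        for d in robot.find_in(t,n)[:4]:
            e=d['extent']; print(t,round(d['conf'],2),np.round(e),at_z(c,e[:2],.015))
print(robot.get_obs())
E
```

```text
top [ 0.281 -0.019  1.139]
door 0.65 [215. 245. 133. 113.] [0.468 0.192 0.015]
door 0.43 [118. 298.  31.  31.] [0.351 0.401 0.015]
bearing 0.84 [364. 192.  29.  27.] [ 0.589 -0.153  0.015]
bearing 0.72 [421. 143.  30.  26.] [ 0.708 -0.291  0.015]
bearing 0.66 [362. 144.  23.  20.] [ 0.705 -0.149  0.015]
bush 0.77 [392. 318.  20.  23.] [ 0.299 -0.205  0.015]
bush 0.66 [425. 355.  27.  21.] [ 0.218 -0.273  0.015]
bush 0.64 [367. 262.  24.  21.] [ 0.425 -0.153  0.015]
collar 0.72 [491. 302.  69.  66.] [ 0.331 -0.428  0.015]
collar 0.67 [414. 224.  18.  16.] [ 0.512 -0.264  0.015]
collar 0.26 [368. 263.  25.  23.] [ 0.423 -0.156  0.015]
mat 0.69 [390. 230. 109. 121.] [ 0.497 -0.208  0.015]
nut 0.66 [351. 228.  12.  14.] [ 0.503 -0.118  0.015]
oil 0.58 [217. 127.  24.  31.] [0.75  0.192 0.015]
oil 0.41 [413. 225.  14.  19.] [ 0.509 -0.263  0.015]
spindle_seat 0.85 [215. 246. 133. 113.] [0.466 0.192 0.015]
spindle_seat 0.52 [425. 183.  16.  18.] [ 0.608 -0.295  0.015]
spindle_seat 0.31 [486. 200.  24.  70.] [ 0.567 -0.435  0.015]
scene [1.219 0.366 0.693]
door 0.88 [435. 299. 144.  93.] [0
[... 457 characters left out ...]
269  0.015]
mat 0.63 [266. 258. 156.  94.] [ 0.55  -0.181  0.015]
oil 0.89 [376. 372.  30.  59.] [0.709 0.171 0.015]
oil 0.73 [307. 239.  20.  20.] [ 0.439 -0.141  0.015]
spindle_seat 0.53 [266. 257. 155.  96.] [ 0.548 -0.183  0.015]
{'time': 0.9, 'joint_positions': array([-1.256,  0.087,  1.371,  0.   ,  1.684, -0.103]), 'qvel': array([-0.001, -0.   , -0.   , -0.001, -0.001, -0.001]), 'joint_torque': array([ -0.001, -34.004, -30.26 ,   0.072,   0.024,   0.   ]), 'tool_pos': array([ 0.223, -0.503,  0.222]), 'ee_rot': array([ 3.142, -0.   ,  0.418]), 'wrist_force': array([0.214, 0.051, 0.265]), 'wrist_torque': array([ 0.005,  0.   , -0.016]), 'finger_force': 0.0, 'width': 0.09369712254224499}
```

View pics/top1.png

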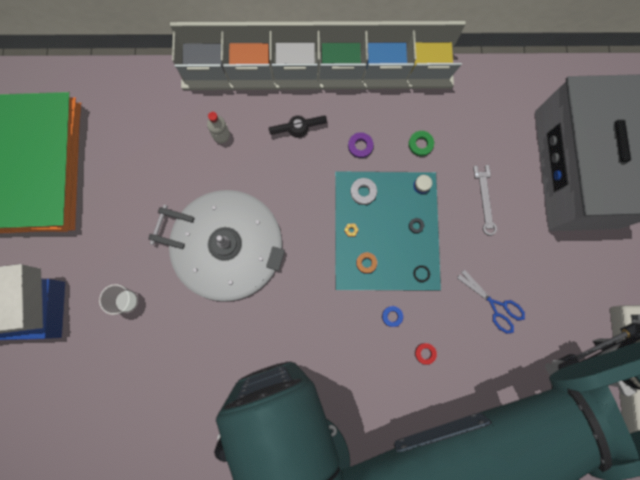

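View pics/scene1.png

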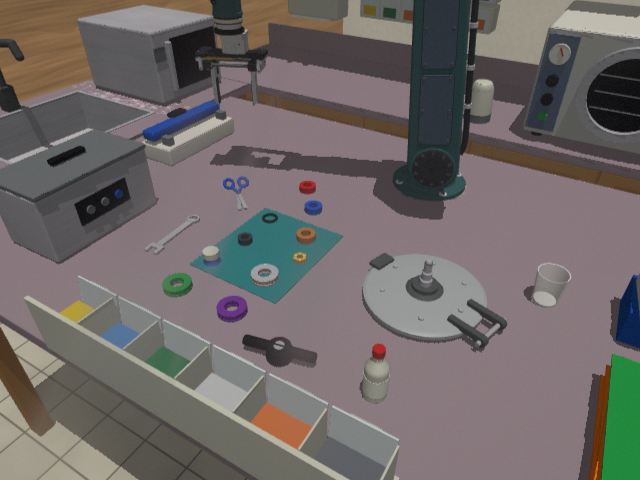

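Top view: the bearing candidates are silver (364,191), purple (361,145) and green (421,143). The silver one on the mat fits, being bright steel with brass. The bush candidates are orange (367,262), blue (392,317) and red (426,354). The orange-brown one on the mat fits. The collar is the dark ring at (416,226); the thin ring at (421,273) is the o-ring. The spindle is near (225,243) in top and (428,265) in scene.

```bash
python3 - <<'E'
from h import *
np.set_printoptions(precision=4,suppress=True)
t=cv2.imread('pics/top1.png'); s=cv2.imread('pics/scene1.png')
a=cv2.resize(t[165:295,330:445],None,fx=3.4,fy=3.4,interpolation=2)[:440,:390]
b=cv2.resize(t[213:273,195:255],(400,400),interpolation=2)
cv2.imwrite('pics/crop1.png',np.hstack([a[:400],b]))
b2=cv2.resize(s[250:310,395:455],(400,400),interpolation=2)
c2=cv2.resize(s[220:290,235:325],(400,311),interpolation=2); c2=np.vstack([c2,np.zeros((89,400,3),np.uint8)])
cv2.imwrite('pics/crop2.png',np.hstack([c2,b2]))
ct,cs=cam('top'),cam('scene')
for n,u,v in [('bearing',(364,192),(267,274)),('bush',(367,262.5),(306.5,238)),('collar',(416,226),(244,239))]:
    X,r=tri([ray(ct,u),ray(cs,v)]); print(n,X,r)
E
```

```text
bearing [ 0.5895 -0.1509  0.0106] [np.float64(0.001075804290306295), np.float64(0.0010758042903062683)]
bush [ 0.425  -0.1537  0.004 ] [np.float64(0.0007981605514536015), np.float64(0.0007981605514536164)]
collar [ 0.5099 -0.2725  0.008 ] [np.float64(0.0027680956365534466), np.float64(0.002768095636553421)]
```

View pics/crop1.png

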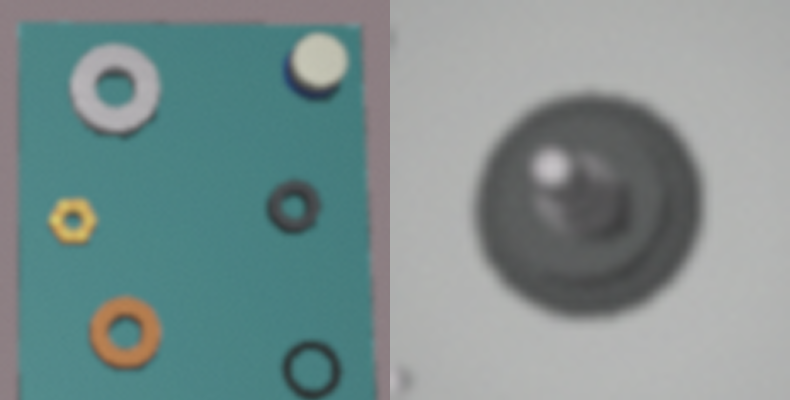

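View pics/crop2.png

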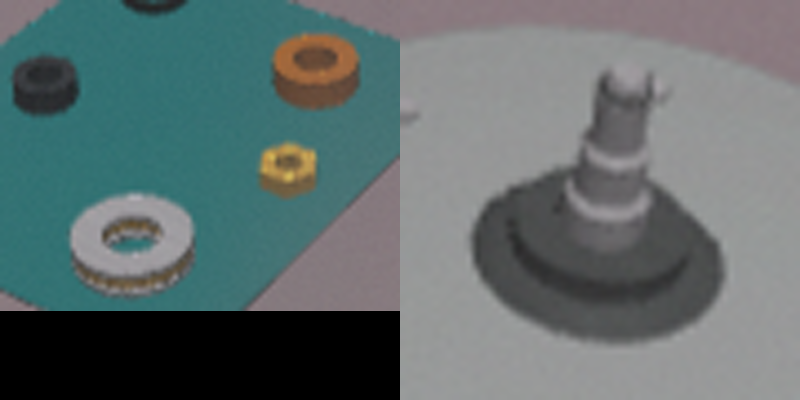

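Both crops confirm it: silver ring with brass cage, orange-brown bush, dark collar. The spindle tip is the bright spot at about (219,238) in top and (430,261) in scene. Moving to the bearing now.

Request:
servo_tool(plan=[[0.4,-0.14,0,0,0,-0.08,94],[0.8,-0.28,0,0,0,-0.16,94],[1,-0.36,0,0,0,-0.24,94],[1,-0.36,0,0,0,-0.31,94],[1,-0.36,0,0,0,-0.39,94],[1,-0.36,0,0,0,-0.47,94],[1,-0.36,0,0,0,-0.55,94],[1,-0.36,0,0,0,-0.63,94],[1,-0.36,0,0,0,-0.7,94],[1,-0.36,0,0,0,-0.734,94]])

```text
time: 1.73
tool_pos: [0.3, -0.4292, 0.2226]
ee_rot: [3.142, 0.0, 1.576]
wrist_force: [0.2, -0.9, 0.0]
width: 0.0939
finger_force: 0.0
```

Request:
servo_tool(plan=[[0.25,0.25,0,0,0,0,94],[0.5,0.5,0,0,0,0,94],[0.75,0.75,0,0,0,0,94],[0.95,0.95,0,0,0,0,94],[0.95,0.95,0,0,0,0,94]])

```text
time: 2.15
tool_pos: [0.3979, -0.3308, 0.2227]
ee_rot: [3.14, -0.002, 1.577]
wrist_force: [-0.4, -0.1, 0.8]
width: 0.0936
finger_force: 0.0
```

Request:
servo_tool(plan=[[0.25,0.25,0,0,0,0,94],[0.5,0.5,0,0,0,0,94],[0.75,0.75,0,0,0,0,94],[0.95,0.95,0,0,0,0,94],[0.95,0.95,0,0,0,0,94]])

```text
time: 2.57
tool_pos: [0.4925, -0.2362, 0.2223]
ee_rot: [3.14, -0.002, 1.576]
wrist_force: [0.3, -0.3, -1.1]
width: 0.094
finger_force: 0.0
```

Request:
servo_tool(plan=[[0.25,0.25,0,0,0,0,94],[0.5,0.5,0,0,0,0,94],[0.7,0.75,0,0,0,0,94],[0.7,0.95,0,0,0,0,94],[0.7,0.95,0,0,0,0,94],[0.7,0.95,0,0,0,0,94]])

```text
time: 3.07
tool_pos: [0.5847, -0.17, 0.2217]
ee_rot: [-3.14, 0.0, 1.571]
wrist_force: [0.3, 0.6, -0.3]
width: 0.0941
finger_force: 0.0
```

```bash
python3 - <<'E'
from h import *
np.set_printoptions(precision=4,suppress=True)
o=robot.get_obs(); print(o['time'],o['tool_pos'],o['ee_rot'],o['joint_positions'])
c=cam('wrist'); print(np.array(robot.camera_params('wrist')['tool_from_camera']))
save(robot.snapshot('wrist'),'w1.png')
for t in ['bearing','bush','collar','nut']:
    for d in robot.find_in(t,'wrist')[:3]:
        e=d['extent']; print(t,round(d['conf'],2),np.round(e),at_z(c,e[:2],.019))
E
```

```text
3.0667 [ 0.5847 -0.17    0.2217] [-3.1396  0.0004  1.5708] [-0.3755  0.2206  1.2209 -0.0011  1.7018 -0.3757]
[[ 0.0008 -0.96   -0.2798  0.0812]
 [ 1.      0.0005  0.0011  0.0003]
 [-0.0009 -0.2798  0.96   -0.1623]
 [ 0.      0.      0.      1.    ]]
bearing 0.91 [426. 341.  27.  42.] [ 0.6894 -0.296   0.019 ]
bearing 0.67 [458. 187.  72.  66.] [ 0.7062 -0.1462  0.019 ]
bearing 0.66 [329. 191.  70.  68.] [ 0.5939 -0.1491  0.019 ]
bush 0.93 [140. 193.  60.  50.] [ 0.4288 -0.151   0.019 ]
bush 0.93 [ 27. 249.  50.  52.] [ 0.3192 -0.2031  0.019 ]
collar 0.86 [246. 313.  34.  37.] [ 0.5156 -0.2668  0.019 ]
nut 0.85 [226. 157.  31.  36.] [ 0.506  -0.1203  0.019 ]
```

View pics/w1.png

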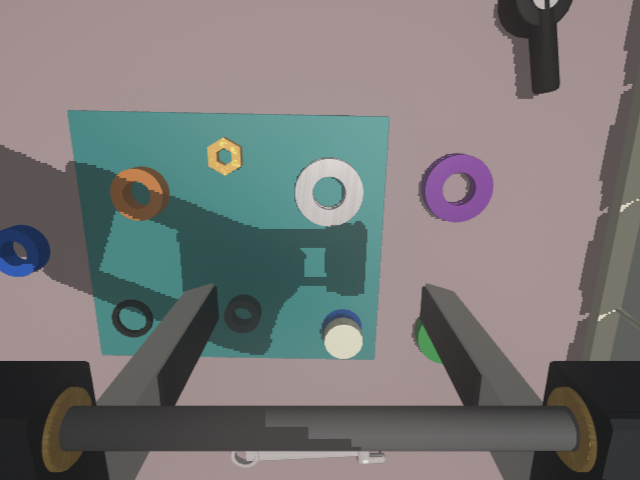

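The wrist view shows the silver bearing at (329,191), bush (140,193), collar (243,313) and nut (225,157). I'll fit cylinder silhouettes to get sub-pixel centres.

```bash
cat >> h.py <<'E'
from scipy.optimize import fsolve
def blob(img,uv,test,r):
    h=cv2.cvtColor(img,cv2.COLOR_RGB2HSV).astype(int); u,v=int(uv[0]),int(uv[1])
    m=np.zeros(img.shape[:2],np.uint8); y0,x0=max(v-r,0),max(u-r,0)
    m[y0:v+r,x0:u+r]=test(h[y0:v+r,x0:u+r]).astype(np.uint8)
    cs,_=cv2.findContours(cv2.morphologyEx(m,cv2.MORPH_CLOSE,np.ones((3,3))),cv2.RETR_EXTERNAL,cv2.CHAIN_APPROX_NONE)
    return cv2.convexHull(max(cs,key=cv2.contourArea))
def cent(h): M=cv2.moments(h); return np.array([M['m10'],M['m01']])/M['m00'],M['m00']
def cyl(c,xy,z0,z1,d):
    a=np.linspace(0,2*np.pi,60); P=np.array([proj(c,(xy[0]+d/2*np.cos(t),xy[1]+d/2*np.sin(t),z)) for z in (z0,z1) for t in a])
    return cv2.convexHull(P.astype(np.float32))
def fit(c,hull,z0,z1,d):
    m,A=cent(hull); g=at_z(c,m,(z0+z1)/2)[:2]
    s=fsolve(lambda q:cent(cyl(c,q,z0,z1,d))[0]-m,g,epsfcn=1e-6)
    return s,A,cent(cyl(c,s,z0,z1,d))[1],m
SILVER=lambda h:(h[...,1]<70)&(h[...,2]>100)
ORANGE=lambda h:((h[...,0]<20)&(h[...,1]>100))
E
python3 - <<'E'
from h import *
np.set_printoptions(precision=4,suppress=True)
img=cv2.cvtColor(cv2.imread('pics/w1.png'),cv2.COLOR_BGR2RGB); c=cam('wrist'); ct=cam('top')
top=cv2.cvtColor(cv2.imread('pics/top1.png'),cv2.COLOR_BGR2RGB)
for n,uv,t,z1,d,ut in [('bearing',(329,191),SILVER,.019,.06,(364,191)),('bush',(140,193),ORANGE,.021,.046,(367,262))]:
    a=fit(c,blob(img,uv,t,42),.003,z1,d); b=fit(ct,blob(top,ut,t,19),.003,z1,d)
    print(n,a,b); print(tri([ray(c,a[3]),ray(ct,b[3])]))
E
```

```text
bearing (array([ 0.5935, -0.1516]), 3741.5, 3717.7544939173386, array([328.7637, 191.5503])) (array([ 0.5932, -0.1503]), 573.0, 553.2186304600909, array([363.3392, 190.5844]))
(array([ 0.5935, -0.151 ,  0.0111]), [np.float64(0.0006615942352605328), np.float64(0.0006615942352605086)])
bush (array([ 0.4248, -0.1527]), 2379.0, 2542.1424226603704, array([139.1575, 192.877 ])) (array([ 0.424, -0.152]), 286.0, 347.332229802385, array([366.4172, 262.6212]))
(array([ 0.4241, -0.1523,  0.0121]), [np.float64(0.00019640799702996993), np.float64(0.00019640799702994103)])
```

Request:
servo_tool(plan=[[0.1,0.05,0.3,0,0,0,94],[0.19,0.09,0.6,0,0,0,94],[0.19,0.09,0.9,0,0,0,94],[0.19,0.09,1,0,0,0,94],[0.19,0.09,1,0,0,0,94]])

```text
time: 3.73
tool_pos: [0.5913, -0.1499, 0.1188]
ee_rot: [-3.134, -0.002, 1.57]
wrist_force: [0.1, 0.3, -0.8]
width: 0.094
finger_force: 0.0
```

Request:
servo_tool(plan=[[0,0,0.3,0,0,0,94],[0,0,0.55,0,0,0,94],[0,0,0.8,0,0,0,94],[0,0,0.95,0,0,0,94],[0,0,0.98,0,0,0,94],[0,0,0.98,0,0,0,94]])

```text
time: 4.23
tool_pos: [0.5942, -0.1509, 0.0254]
ee_rot: [3.141, 0.0, 1.57]
wrist_force: [0.1, 0.8, 0.8]
width: 0.0941
finger_force: 0.0
```

Request:
servo_tool(plan=[[0,0,0.02,0,0,0,60],[0,0,0.02,0,0,0,50],[0,0,0.02,0,0,0,50],[0,0,0.02,0,0,0,50],[0,0,0.02,0,0,0,50],[0,0,0.02,0,0,0,50],[0,0,0.02,0,0,0,50],[0,0,0.02,0,0,0,50]])

```text
time: 4.9
tool_pos: [0.5939, -0.1504, 0.0232]
ee_rot: [-3.142, 0.0, 1.571]
wrist_force: [-2.2, 0.5, 3.8]
width: 0.0593
finger_force: 30.0
```

Request:
servo_tool(plan=[[0,0,-0.1,0,0,0,50],[0,0,-0.35,0,0,0,50],[0,0,-0.65,0,0,0,50],[0,0,-1,0,0,0,50],[0,0,-1,0,0,0,50]])

```text
time: 5.32
tool_pos: [0.5981, -0.1514, 0.131]
ee_rot: [3.128, 0.005, 1.571]
wrist_force: [0.5, -0.1, 0.1]
width: 0.0591
finger_force: 30.0
```

```bash
python3 - <<'E'
from h import *
np.set_printoptions(precision=4,suppress=True)
ct,cs=cam('top'),cam('scene'); print(tri([ray(ct,(219,237.8)),ray(cs,(429.8,261))]), at_z(ct,(219,237.8),.099))
o=robot.get_obs(); print(o['tool_pos'],o['width'],o['finger_force'])
E
```

```text
(array([0.4699, 0.1671, 0.0962]), [np.float64(0.00033429475221032), np.float64(0.0003342947522103302)]) [0.4692 0.1669 0.099 ]
[ 0.5981 -0.1514  0.131 ] 0.059112052510702284 29.998991014435887
```

Request:
servo_tool(plan=[[0.2,-0.1,-0.25,0,0,0,50],[0.45,-0.25,-0.5,0,0,0,50],[0.7,-0.35,-0.75,0,0,0,50],[0.9,-0.42,-0.9,0,0,0,50],[0.9,-0.42,-0.9,0,0,0,50]])

```text
time: 5.73
tool_pos: [0.5527, -0.0569, 0.217]
ee_rot: [3.134, -0.001, 1.575]
wrist_force: [0.3, -0.5, -1.8]
width: 0.0591
finger_force: 30.0
```

Request:
servo_tool(plan=[[0.25,-0.15,0,0,0,0,50],[0.55,-0.28,0,0,0,0,50],[0.9,-0.42,0,0,0,0,50],[0.9,-0.42,0,0,0,0,50]])

```text
time: 6.07
tool_pos: [0.5076, 0.0346, 0.211]
ee_rot: [-3.138, -0.004, 1.576]
wrist_force: [-0.2, -1.1, -2.7]
width: 0.0591
finger_force: 30.0
```

Request:
servo_tool(plan=[[0.25,-0.15,0,0,0,0,50],[0.5,-0.28,0,0,0,0,50],[0.77,-0.41,0,0,0,0,50],[0.77,-0.41,0,0,0,0,50],[0.77,-0.41,0,0,0,0,50],[0.77,-0.41,0,0,0,0,50],[0.77,-0.41,0,0,0,0,50]])

```text
time: 6.65
tool_pos: [0.4694, 0.1057, 0.2117]
ee_rot: [-3.141, 0.001, 1.569]
wrist_force: [0.2, 0.2, -1.9]
width: 0.059
finger_force: 30.0
```

```bash
python3 - <<'E'
from h import *
np.set_printoptions(precision=4,suppress=True)
o=robot.get_obs(); print(o['time'],o['tool_pos'],o['ee_rot'],o['width'],o['finger_force'],o['wrist_force'])
T=T_tool();np.save('T2.npy',T)
save(robot.snapshot('wrist'),'w2.png'); print(proj(cam('wrist',T),(.4695,.167,.099)),proj(cam('wrist',T),(.4695,.167,.04)))
E
```

```text
6.65 [0.4694 0.1057 0.2117] [-3.1407  0.0008  1.5694] 0.0590148307313553 29.998909989371896 [ 0.1504  0.1629 -1.904 ]
[318.2004 151.0089] [318.3235 145.3528]
```

View pics/w2.png

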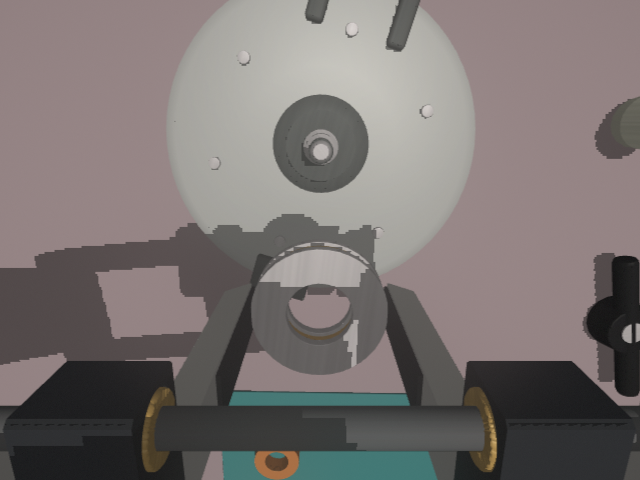

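The wrist view shows the spindle tip at (320,151), hub foot centred near (321,143), and the bearing held level at (319,308).

```bash
cat >> h.py <<'E'
def spindle(img,c,g):
    """hub foot (dark disc) and bright tip -> xy"""
    gr=cv2.cvtColor(img,cv2.COLOR_RGB2GRAY).astype(int); u,v=proj(c,(g[0],g[1],.03)); 
    hub=fit(c,blob(img,(u,v),lambda h:h[...,2]<125,56),.026,.030,.080)
    u,v=proj(c,(g[0],g[1],.099))
    q=cv2.resize(img[int(v)-14:int(v)+14,int(u)-14:int(u)+14],None,fx=14,fy=14,interpolation=2)
    return hub,q
E
python3 - <<'E'
from h import *
np.set_printoptions(precision=4,suppress=True)
img=cv2.cvtColor(cv2.imread('pics/w2.png'),cv2.COLOR_BGR2RGB); T=np.load('T2.npy'); c=cam('wrist',T)
hub,q=spindle(img,c,(.4695,.167)); print(hub)
b=cv2.resize(img[230:385,240:400],(400,388),interpolation=2)
save(np.hstack([q[:388],b]),'crop3.png'); u,v=proj(c,(.4695,.167,.099)); print(int(u)-14,int(v)-14)
print('tip',at_z(c,(320.5,151.2),.099))
# predicted bearing outline for tool-x offsets
for dx in (-.002,0,.002):
    a=np.linspace(0,6.283,200); 
    for z in (-.0042,-.0202):
        P=np.array([proj(c,T[:3,3]+[.03*np.sin(t),dx+.03*np.cos(t),z]) for t in a]); print(dx,z,P.min(0),P.max(0))
E
```

```text
(array([0.471 , 0.1667]), 7287.5, 8073.493980122614, array([320.2327, 143.2968]))
304 137
tip [0.471  0.1669 0.099 ]
-0.002 -0.0042 [248.7469 252.2187] [386.6849 377.7108]
-0.002 -0.0202 [254.1877 241.41  ] [381.429  358.4678]
0 -0.0042 [248.5277 247.6175] [386.8908 373.884 ]
0 -0.0202 [254.001  237.1497] [381.604  354.8734]
0.002 -0.0042 [248.3073 242.9866] [387.0981 370.0346]
0.002 -0.0202 [253.8134 232.864 ] [381.78   351.2594]
```

View pics/crop3.png

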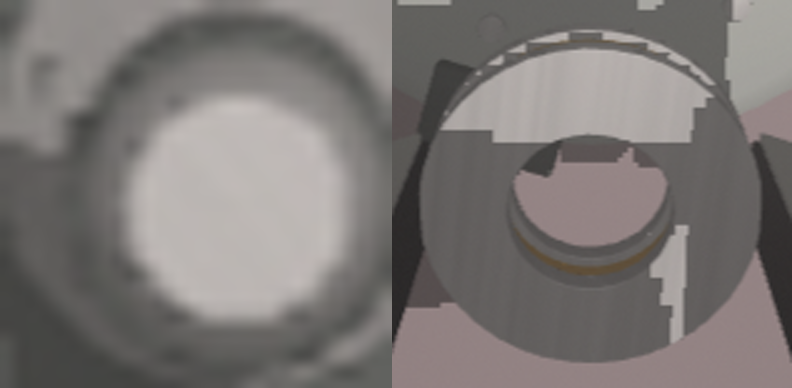

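Request:
servo_tool(plan=[[0.3,0,0,0,0,0,50],[0.55,0.01,0,0,0,0,50],[0.62,0.01,0,0,0,0,50],[0.62,0.01,0.2,0,0,0,50],[0.62,0.01,0.45,0,0,0,50],[0.62,0.01,0.7,0,0,0,50],[0.62,0.01,0.85,0,0,0,50],[0.62,0.01,0.85,0,0,0,50],[0.62,0.01,0.85,0,0,0,50]])

```text
time: 7.45
tool_pos: [0.4698, 0.1677, 0.1266]
ee_rot: [-3.139, 0.001, 1.57]
wrist_force: [0.1, -0.3, -2.3]
width: 0.0589
finger_force: 30.0
```

Request:
servo_tool(plan=[[0,0,0.1,0,0,0,50],[0,0,0.2,0,0,0,50],[0,0,0.3,0,0,0,50],[0,0,0.4,0,0,0,50],[0,0,0.5,0,0,0,50],[0,0,0.56,0,0,0,50],[0,0,0.6,0,0,0,50],[0,0,0.6,0,0,0,50],[0,0,0.6,0,0,0,50]])

```text
time: 8.2
tool_pos: [0.4699, 0.1688, 0.0673]
ee_rot: [-3.141, 0.0, 1.571]
wrist_force: [-0.2, -1.0, -2.7]
width: 0.0591
finger_force: 30.0
```

Request:
servo_tool(plan=[[-0.01,0,0.03,0,0,0,50],[-0.01,0,0.05,0,0,0,50],[-0.01,0,0.06,0,0,0,50],[-0.01,0,0.065,0,0,0,50],[-0.01,0,0.07,0,0,0,50],[-0.01,0,0.07,0,0,0,50],[-0.01,0,0.07,0,0,0,50]])

```text
time: 8.78
tool_pos: [0.47, 0.1678, 0.0606]
ee_rot: [3.141, 0.0, 1.571]
wrist_force: [-0.3, 0.3, -2.1]
width: 0.0591
finger_force: 30.0
```

No contact yet; a little lower.

Request:
servo_tool(plan=[[0,0,0.005,0,0,0,50],[0,0,0.01,0,0,0,50],[0,0,0.012,0,0,0,50],[0,0,0.012,0,0,0,50],[0,0,0.012,0,0,0,50]])

```text
time: 9.2
tool_pos: [0.4702, 0.1678, 0.0601]
ee_rot: [3.141, -0.0, 1.571]
wrist_force: [-3.4, -0.7, 4.8]
width: 0.0591
finger_force: 30.0
```

Request:
servo_tool(plan=[[0,0,0,0,0,0,94],[0,0,0,0,0,0,94],[0,0,0,0,0,0,94],[0,0,0,0,0,0,94],[0,0,-0.1,0,0,0,94],[0,0,-0.4,0,0,0,94],[0,0,-0.8,0,0,0,94],[0,0,-1,0,0,0,94]])

```text
time: 9.87
tool_pos: [0.4716, 0.1682, 0.1641]
ee_rot: [3.136, -0.001, 1.571]
wrist_force: [0.3, -0.0, 0.7]
width: 0.094
finger_force: 0.0
```

Request:
servo_tool(plan=[[-0.3,0,-0.3,0,0,0,94],[-0.6,-0.1,-0.5,0,0,0,94],[-0.9,-0.12,-0.5,0,0,0,94],[-0.9,-0.12,-0.5,0,0,0,94],[-0.9,-0.12,-0.5,0,0,0,94]])

```text
time: 10.28
tool_pos: [0.4582, 0.0769, 0.2103]
ee_rot: [3.14, -0.0, 1.568]
wrist_force: [0.4, 0.4, 0.3]
width: 0.0941
finger_force: 0.0
```

```bash
python3 - <<'E'
from h import *
np.set_printoptions(precision=4,suppress=True)
T=T_tool(); print(T[:3,3]); c=cam('wrist',T); img=robot.snapshot('wrist'); 
u,v=proj(c,(.47,.167,.056)); f=fit(c,blob(img,(u,v),SILVER,45),.04,.056,.06); print(u,v,f)
u,v=int(u),int(v); save(cv2.resize(img[max(v-60,0):v+60,u-60:u+60],(480,480)),'crop4.png')
E
```

```text
[0.4582 0.0769 0.2103]
333.7398377396013 105.89379052600998 (array([0.4709, 0.1674]), 5833.0, 5776.809847857279, array([335.0165, 104.1318]))
```

View pics/crop4.png

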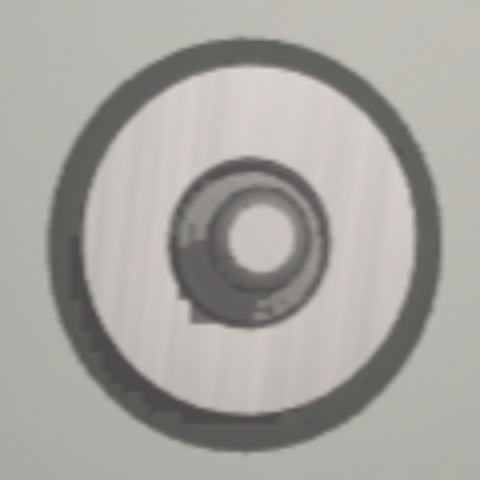

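The bearing is seated flat round the spindle; the blob area matches the seated height. Next the bush.

Request:
servo_tool(plan=[[-0.3,-0.1,0,0,0,0,85],[-0.6,-0.14,0,0,0,0,85],[-0.9,-0.17,0,0,0,0,85],[-1,-0.17,0,0,0,0,85]])

```text
time: 10.67
tool_pos: [0.4404, -0.0237, 0.2086]
ee_rot: [-3.14, 0.001, 1.57]
wrist_force: [0.9, 0.2, -0.5]
width: 0.085
finger_force: 0.0
```

Request:
servo_tool(plan=[[-0.3,-0.1,0.2,0,0,0,85],[-0.6,-0.14,0.4,0,0,0,85],[-0.9,-0.17,0.6,0,0,0,85],[-1,-0.17,0.8,0,0,0,85],[-1,-0.17,0.8,0,0,0,85]])

```text
time: 11.08
tool_pos: [0.4215, -0.1219, 0.1244]
ee_rot: [-3.133, -0.004, 1.568]
wrist_force: [-0.9, 1.6, -1.1]
width: 0.0849
finger_force: 0.0
```

Request:
servo_tool(plan=[[-0.15,0,0,0,0,0,85],[-0.29,0,0,0,0,0,85],[-0.29,0,0,0,0,0,85],[-0.29,0,0,0,0,0,85],[-0.29,0,0,0,0,0,85]])

```text
time: 11.5
tool_pos: [0.4246, -0.1498, 0.1298]
ee_rot: [3.141, -0.001, 1.572]
wrist_force: [-0.3, 0.4, -0.2]
width: 0.0851
finger_force: 0.0
```

Request:
servo_tool(plan=[[-0.03,0,0.3,0,0,0,85],[-0.03,0,0.6,0,0,0,85],[-0.03,0,0.85,0,0,0,85],[-0.03,0,0.98,0,0,0,85],[-0.03,0,1,0,0,0,85],[-0.03,0,1,0,0,0,85]])

```text
time: 12.0
tool_pos: [0.4237, -0.153, 0.0288]
ee_rot: [-3.14, -0.001, 1.572]
wrist_force: [0.4, -0.4, -0.0]
width: 0.085
finger_force: 0.0
```

Request:
servo_tool(plan=[[0,0,0.06,0,0,0,85],[0,0,0.06,0,0,0,60],[0,0,0.06,0,0,0,38],[0,0,0.06,0,0,0,38],[0,0,0.06,0,0,0,38],[0,0,0.06,0,0,0,38],[0,0,0.06,0,0,0,38],[0,0,0.06,0,0,0,38],[0,0,0.06,0,0,0,38]])

```text
time: 12.75
tool_pos: [0.4242, -0.1544, 0.0235]
ee_rot: [3.141, 0.0, 1.571]
wrist_force: [0.6, -1.0, 1.4]
width: 0.0445
finger_force: 30.0
```

Request:
servo_tool(plan=[[0,0,-0.1,0,0,0,38],[0,0,-0.35,0,0,0,38],[0,0,-0.65,0,0,0,38],[0,0,-1,0,0,0,38]])

```text
time: 13.08
tool_pos: [0.4223, -0.1534, 0.1228]
ee_rot: [-3.137, -0.002, 1.571]
wrist_force: [0.2, -0.5, -1.8]
width: 0.0445
finger_force: 30.0
```

Request:
servo_tool(plan=[[0.2,0.05,-0.25,0,0,0,38],[0.45,0.1,-0.5,0,0,0,38],[0.7,0.15,-0.75,0,0,0,38],[0.95,0.15,-0.87,0,0,0,38]])

```text
time: 13.42
tool_pos: [0.4403, -0.0586, 0.2143]
ee_rot: [3.136, 0.001, 1.57]
wrist_force: [0.3, 0.6, -1.1]
width: 0.0444
finger_force: 30.0
```

Request:
servo_tool(plan=[[0.25,0.05,0,0,0,0,38],[0.55,0.1,0,0,0,0,38],[0.9,0.15,0,0,0,0,38],[0.9,0.15,0,0,0,0,38]])

```text
time: 13.75
tool_pos: [0.4538, 0.036, 0.2106]
ee_rot: [-3.142, -0.004, 1.578]
wrist_force: [0.3, -0.6, -2.4]
width: 0.0444
finger_force: 30.0
```

Request:
servo_tool(plan=[[0.25,0.05,0,0,0,0,38],[0.5,0.1,0,0,0,0,38],[0.75,0.16,0,0,0,0,38],[0.75,0.16,0,0,0,0,38],[0.75,0.16,0,0,0,0,38],[0.75,0.16,0,0,0,0,38],[0.75,0.16,0,0,0,0,38]])

```text
time: 14.33
tool_pos: [0.4697, 0.1048, 0.2102]
ee_rot: [-3.141, 0.001, 1.57]
wrist_force: [-0.4, 0.7, -1.6]
width: 0.0446
finger_force: 30.0
```

```bash
cat > held.py <<'E'
from h import *
import sys
np.set_printoptions(precision=4,suppress=True)
name,d,below,h=sys.argv[1],*map(float,sys.argv[2:5])
o=robot.get_obs(); print(o['time'],o['tool_pos'],o['ee_rot'],o['width'],o['finger_force'],o['wrist_force'])
T=T_tool(); np.save('T_%s.npy'%name,T); c=cam('wrist',T); img=robot.snapshot('wrist'); save(img,name+'_full.png')
p=T[:3,3]; u,v=proj(c,p+[0,0,h/2-below]); 
for dx in (-.002,0,.002):
    a=np.linspace(0,6.283,200); P=np.array([proj(c,p+[d/2*np.sin(t),dx+d/2*np.cos(t),h-below]) for t in a]); print(dx,P.min(0),P.max(0))
u0,v0=int(u)-75,int(v)-75; b=cv2.resize(img[v0:v0+150,u0:u0+150],(480,480),interpolation=2); print('crop2 origin',u0,v0,'scale 3.2')
if name=='bush': print('fit',fit(c,blob(img,(u,v),ORANGE,75),p[2]-below,p[2]-below+h,d))
s,t=proj(c,(.4702,.1668,.099)); s0,t0=int(s)-20,max(int(t)-20,0); q=cv2.resize(img[t0:t0+40,s0:s0+40],(300,300),interpolation=2); print('crop1 origin',s0,t0,'scale 7.5')
q=np.vstack([q,np.zeros((180,300,3),np.uint8)]); save(np.hstack([q,b]),name+'_crop.png')
E
python3 held.py bush .046 .0205 .018
```

```text
14.3333 [0.4697 0.1048 0.2102] [-3.1412  0.0007  1.5696] 0.04457138696198574 29.965958995744586 [-0.4157  0.7046 -1.63  ]
-0.002 [264.3749 269.4855] [371.0299 366.3581]
0 [264.2034 264.9485] [371.1893 362.4233]
0.002 [264.0308 260.3822] [371.3497 358.465 ]
crop2 origin 242 231 scale 3.2
fit (array([0.4702, 0.1069]), 9017.5, 9365.050285310484, array([318.8022, 303.3588]))
crop1 origin 298 130 scale 7.5
```

View pics/bush_crop.png

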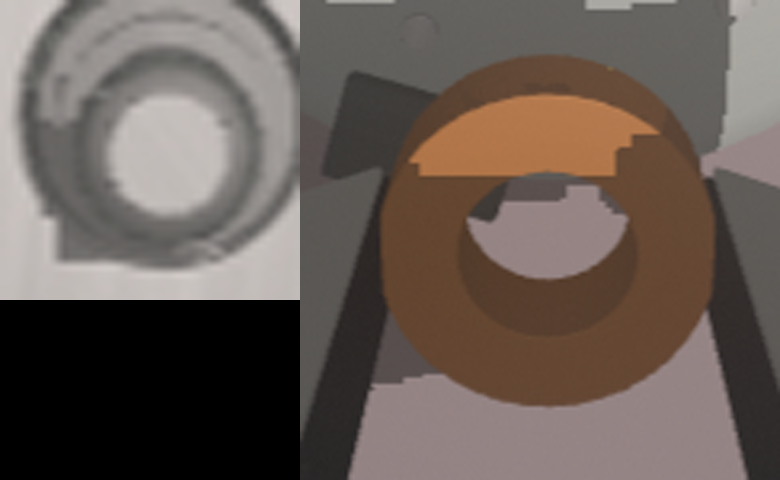

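Request:
servo_tool(plan=[[0.3,0,0,0,0,0,38],[0.55,0,0,0,0,0,38],[0.6,0,0,0,0,0,38],[0.6,0,0.2,0,0,0,38],[0.6,0,0.45,0,0,0,38],[0.6,0,0.7,0,0,0,38],[0.6,0,0.85,0,0,0,38],[0.6,0,0.85,0,0,0,38],[0.6,0,0.85,0,0,0,38]])

```text
time: 15.13
tool_pos: [0.4695, 0.1647, 0.1247]
ee_rot: [-3.14, 0.001, 1.57]
wrist_force: [-0.7, -0.3, -0.9]
width: 0.0442
finger_force: 30.0
```

Request:
servo_tool(plan=[[0,0,0.1,0,0,0,38],[0,0,0.2,0,0,0,38],[0,0,0.3,0,0,0,38],[0,0,0.36,0,0,0,38],[0,0,0.4,0,0,0,38],[0,0,0.42,0,0,0,38],[0,0,0.42,0,0,0,38],[0,0,0.42,0,0,0,38]])

```text
time: 15.8
tool_pos: [0.4701, 0.1659, 0.0834]
ee_rot: [3.141, -0.0, 1.571]
wrist_force: [0.1, 0.4, -1.7]
width: 0.0443
finger_force: 30.0
```

Request:
servo_tool(plan=[[-0.008,0,0.03,0,0,0,38],[-0.008,0,0.05,0,0,0,38],[-0.008,0,0.06,0,0,0,38],[-0.008,0,0.065,0,0,0,38],[-0.008,0,0.07,0,0,0,38],[-0.008,0,0.07,0,0,0,38],[-0.008,0,0.07,0,0,0,38]])

```text
time: 16.38
tool_pos: [0.47, 0.165, 0.0766]
ee_rot: [3.141, 0.0, 1.571]
wrist_force: [-2.1, -0.4, -0.2]
width: 0.0442
finger_force: 30.0
```

Request:
servo_tool(plan=[[0,0,0.005,0,0,0,38],[0,0,0.01,0,0,0,38],[0,0,0.012,0,0,0,38],[0,0,0.012,0,0,0,38],[0,0,0.012,0,0,0,38]])

```text
time: 16.8
tool_pos: [0.47, 0.165, 0.0765]
ee_rot: [3.141, 0.0, 1.571]
wrist_force: [-3.2, -0.3, 6.2]
width: 0.0445
finger_force: 30.0
```

Request:
servo_tool(plan=[[0,0,0,0,0,0,85],[0,0,0,0,0,0,85],[0,0,0,0,0,0,85],[0,0,0,0,0,0,85],[0,0,0,0,0,0,85],[0,0,-0.1,0,0,0,85],[0,0,-0.4,0,0,0,85],[0,0,-0.8,0,0,0,85],[0,0,-1,0,0,0,85]])

```text
time: 17.55
tool_pos: [0.4715, 0.1653, 0.18]
ee_rot: [3.136, -0.001, 1.571]
wrist_force: [0.2, 0.5, 1.2]
width: 0.0848
finger_force: 0.0
```

Request:
servo_tool(plan=[[-0.3,0.03,-0.3,0,0,0,85],[-0.6,0.06,-0.35,0,0,0,85],[-0.9,0.1,-0.35,0,0,0,85],[-0.9,0.1,-0.35,0,0,0,85],[-0.9,0.1,-0.35,0,0,0,85]])

```text
time: 17.97
tool_pos: [0.4802, 0.074, 0.2109]
ee_rot: [3.141, -0.0, 1.568]
wrist_force: [0.0, -0.1, 0.4]
width: 0.0848
finger_force: 0.0
```

```bash
python3 - <<'E'
from h import *
np.set_printoptions(precision=4,suppress=True)
T=T_tool(); print(T[:3,3]); c=cam('wrist',T); img=robot.snapshot('wrist'); save(img,'w4.png')
u,v=proj(c,(.47,.167,.074)); f=fit(c,blob(img,(u,v),ORANGE,50),.056,.074,.046); print(u,v,f)
E
```

```text
[0.4802 0.074  0.2109]
302.2638837274818 100.71020312630911 (array([0.4706, 0.1669]), 3695.0, 3836.9647013238864, array([303.0801, 100.0385]))
```

The bush is centred, and its blob area matches the seated height (the same ratio as when held). Now the collar.

Request:
servo_tool(plan=[[-0.3,0.05,0,0,0,0,75],[-0.65,0.1,0,0,0,0,75],[-1,0.11,0,0,0,0,75]])

```text
time: 18.27
tool_pos: [0.4912, -0.0242, 0.2098]
ee_rot: [-3.141, -0.001, 1.575]
wrist_force: [1.1, -0.4, 0.5]
width: 0.0753
finger_force: 0.0
```

Request:
servo_tool(plan=[[-0.4,0.05,0,0,0,0,75],[-0.8,0.1,0,0,0,0,75],[-1,0.11,0,0,0,0,75]])

```text
time: 18.52
tool_pos: [0.5023, -0.1273, 0.2095]
ee_rot: [-3.141, 0.001, 1.57]
wrist_force: [-0.3, 0.9, 0.2]
width: 0.0748
finger_force: 0.0
```

Request:
servo_tool(plan=[[-0.4,0.05,0,0,0,0,75],[-0.8,0.1,0,0,0,0,75],[-1,0.11,0,0,0,0,75]])

```text
time: 18.77
tool_pos: [0.5134, -0.2274, 0.2093]
ee_rot: [-3.141, 0.001, 1.57]
wrist_force: [-1.4, 0.1, 0.1]
width: 0.0748
finger_force: 0.0
```

Request:
servo_tool(plan=[[-0.3,0,0,0,0,0,75],[-0.55,0,0,0,0,0,75],[-0.6,0,0,0,0,0,75],[-0.6,0,0,0,0,0,75],[-0.6,0,0,0,0,0,75],[-0.6,0,0,0,0,0,75]])

```text
time: 19.27
tool_pos: [0.5134, -0.2832, 0.2101]
ee_rot: [-3.142, -0.001, 1.573]
wrist_force: [-0.3, -0.6, 0.5]
width: 0.0751
finger_force: 0.0
```

```bash
python3 - <<'E'
from h import *
np.set_printoptions(precision=4,suppress=True)
T=T_tool(); print(T[:3,3]); c=cam('wrist',T); img=robot.snapshot('wrist'); save(img,'w5.png')
for d in robot.find_in('collar','wrist')[:3]: print(d['conf'],d['extent'],at_z(c,d['extent'][:2],.011))
u,v=proj(c,(.513,-.269,.011)); print(u,v)
try: print(fit(c,blob(img,(u,v),lambda h:h[...,1]<85,35),.003,.019,.034))
except Exception as e: print(e)
u,v=int(u),int(v); save(cv2.resize(img[v-50:v+50,u-50:u+50],(400,400),interpolation=2),'w5c.png'); print(u-50,v-50)
ct=cam('top'); top=cv2.cvtColor(cv2.imread('pics/top1.png'),cv2.COLOR_BGR2RGB)
print(fit(ct,blob(top,(416,226),lambda h:h[...,2]<100,14),.003,.019,.034))
E
```

```text
[ 0.5134 -0.2832  0.2101]
0.89 [316.6, 199.6, 42.9, 39.1] [ 0.512  -0.2693  0.011 ]
317.7229918473792 199.3039884031787
(array([ 0.5108, -0.2704]), 1250.0, 1319.483601385029, array([315.1493, 201.1731]))
267 149
(array([ 0.5087, -0.2689]), 179.5, 196.56681270175613, array([415.8208, 225.6184]))
```

View pics/w5c.png

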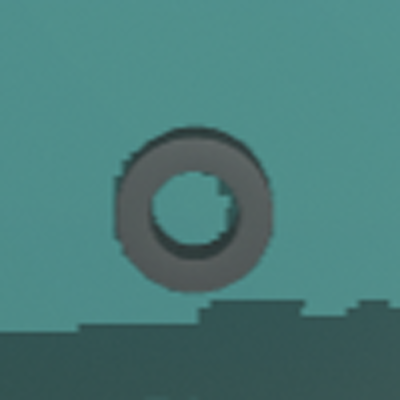

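The crop shows the collar at pixel (315.6,201.3) of the full frame, in agreement with the fit.

Request:
servo_tool(plan=[[0.07,-0.02,0.3,0,0,0,75],[0.13,-0.03,0.6,0,0,0,75],[0.13,-0.03,0.85,0,0,0,75],[0.13,-0.03,0.95,0,0,0,75],[0.13,-0.03,0.95,0,0,0,75]])

```text
time: 19.78
tool_pos: [0.5084, -0.2701, 0.1119]
ee_rot: [-3.136, -0.003, 1.572]
wrist_force: [0.1, 0.5, -0.3]
width: 0.075
finger_force: 0.0
```

Request:
servo_tool(plan=[[0,0,0.3,0,0,0,75],[0,0,0.55,0,0,0,75],[0,0,0.75,0,0,0,75],[0,0,0.86,0,0,0,75],[0,0,0.88,0,0,0,75],[0,0,0.88,0,0,0,75]])

```text
time: 20.28
tool_pos: [0.5106, -0.2723, 0.028]
ee_rot: [3.141, 0.001, 1.571]
wrist_force: [-0.4, 0.0, 0.1]
width: 0.0751
finger_force: 0.0
```

Request:
servo_tool(plan=[[0.01,0,0.04,0,0,0,75],[0.01,0,0.04,0,0,0,50],[0.01,0,0.04,0,0,0,26],[0.01,0,0.04,0,0,0,26],[0.01,0,0.04,0,0,0,26],[0.01,0,0.04,0,0,0,26],[0.01,0,0.04,0,0,0,26],[0.01,0,0.04,0,0,0,26],[0.01,0,0.04,0,0,0,26]])

```text
time: 21.03
tool_pos: [0.51, -0.2711, 0.0232]
ee_rot: [3.141, 0.0, 1.571]
wrist_force: [0.3, -0.0, 0.7]
width: 0.0324
finger_force: 30.0
```

Request:
servo_tool(plan=[[0,0,-0.1,0,0,0,26],[0,0,-0.35,0,0,0,26],[0.1,0,-0.65,0,0,0,26],[0.3,0,-1,0,0,0,26]])

```text
time: 21.37
tool_pos: [0.5086, -0.2417, 0.1227]
ee_rot: [-3.138, -0.001, 1.568]
wrist_force: [0.3, -0.2, -1.7]
width: 0.0319
finger_force: 30.0
```

Request:
servo_tool(plan=[[0.3,-0.05,-0.25,0,0,0,26],[0.6,-0.1,-0.5,0,0,0,26],[0.9,-0.13,-0.75,0,0,0,26],[1,-0.13,-0.87,0,0,0,26]])

```text
time: 21.7
tool_pos: [0.4975, -0.1381, 0.215]
ee_rot: [3.136, 0.001, 1.574]
wrist_force: [0.8, 0.1, -0.0]
width: 0.0323
finger_force: 30.0
```

Request:
servo_tool(plan=[[0.3,-0.05,0,0,0,0,26],[0.65,-0.1,0,0,0,0,26],[1,-0.13,0,0,0,0,26]])

```text
time: 21.95
tool_pos: [0.4836, -0.0405, 0.2105]
ee_rot: [3.141, 0.001, 1.569]
wrist_force: [0.1, -0.1, -0.8]
width: 0.0321
finger_force: 30.0
```

Request:
servo_tool(plan=[[0.35,-0.05,0,0,0,0,26],[0.7,-0.1,0,0,0,0,26],[1,-0.14,0,0,0,0,26],[1,-0.14,0,0,0,0,26]])

```text
time: 22.28
tool_pos: [0.469, 0.0632, 0.2101]
ee_rot: [-3.141, -0.002, 1.577]
wrist_force: [-0.2, -1.1, -1.1]
width: 0.0324
finger_force: 30.0
```

Request:
servo_tool(plan=[[0.25,0,0,0,0,0,26],[0.45,0,0,0,0,0,26],[0.45,0,0,0,0,0,26],[0.45,0,0,0,0,0,26],[0.45,0,0,0,0,0,26],[0.45,0,0,0,0,0,26]])

```text
time: 22.78
tool_pos: [0.4702, 0.1028, 0.21]
ee_rot: [-3.141, 0.001, 1.569]
wrist_force: [-0.2, -0.2, -1.6]
width: 0.0325
finger_force: 30.0
```

```bash
python3 held.py collar .034 .0202 .016; python3 - <<'E'
from h import *
np.set_printoptions(precision=4,suppress=True)
img=cv2.imread('pics/collar_full.png'); T=np.load('T_collar.npy'); c=cam('wrist',T)
# top-rim fit: search tool-x/y offset maximising gradient on outer+bore circles of top face
g=cv2.GaussianBlur(cv2.cvtColor(img,cv2.COLOR_BGR2GRAY),(3,3),0).astype(np.float32)
G=np.hypot(cv2.Sobel(g,5,1,0),cv2.Sobel(g,5,0,1)); G=np.minimum(G,60)
def best(base,z,ds,rng):
    a=np.linspace(0,2*np.pi,120); r=[]
    for dx in rng:
        for dy in rng:
            P=np.array([proj(c,(base[0]+dx+d/2*np.cos(t),base[1]+dy+d/2*np.sin(t),z)) for d in ds for t in a]).astype(np.float32)
            r.append((cv2.remap(G,P[:,0],P[:,1],1).mean(),dx,dy))
    return sorted(r)[-3:]
p=T[:3,3]; rng=np.arange(-.004,.0041,.0005)
print('collar',best(p,p[2]-.0042,(.034,.019),rng)); print('tip',best((.4700,.1668),.099,(.010,),rng))
E
```

```text
22.7833 [0.4702 0.1028 0.21  ] [-3.1415  0.0008  1.5693] 0.032521742867250625 29.999560466967523 [-0.176  -0.1603 -1.6437]
-0.002 [278.6546 281.4206] [356.7666 352.4322]
0 [278.5271 277.006 ] [356.8793 348.455 ]
0.002 [278.3987 272.5633] [356.9927 344.4539]
crop2 origin 242 230 scale 3.2
crop1 origin 297 126 scale 7.5
collar [(np.float32(31.827034), np.float64(0.0005000000000000004), np.float64(0.0005000000000000004)), (np.float32(32.583904), np.float64(0.001), np.float64(0.001)), (np.float32(33.30971), np.float64(0.0005000000000000004), np.float64(0.001))]
tip [(np.float32(59.996086), np.float64(0.001), np.float64(-0.0005)), (np.float32(59.999004), np.float64(0.0014999999999999996), np.float64(0.0)), (np.float32(60.0), np.float64(0.001), np.float64(0.0))]
```

Request:
servo_tool(plan=[[0.3,0,0,0,0,0,26],[0.57,0,0,0,0,0,26],[0.63,0,0,0,0,0,26],[0.63,0,0.2,0,0,0,26],[0.63,0,0.45,0,0,0,26],[0.63,0,0.7,0,0,0,26],[0.63,0,0.83,0,0,0,26],[0.63,0,0.83,0,0,0,26],[0.63,0,0.83,0,0,0,26]])

```text
time: 23.58
tool_pos: [0.4697, 0.166, 0.1265]
ee_rot: [-3.14, 0.001, 1.57]
wrist_force: [0.0, -1.4, -0.5]
width: 0.0323
finger_force: 30.0
```

Request:
servo_tool(plan=[[-0.003,0,0.05,0,0,0,26],[-0.005,0,0.1,0,0,0,26],[-0.005,0,0.15,0,0,0,26],[-0.005,0,0.2,0,0,0,26],[-0.005,0,0.25,0,0,0,26],[-0.005,0,0.26,0,0,0,26],[-0.005,0,0.26,0,0,0,26],[-0.005,0,0.26,0,0,0,26]])

```text
time: 24.25
tool_pos: [0.47, 0.1665, 0.101]
ee_rot: [-3.142, 0.0, 1.571]
wrist_force: [0.6, 0.5, -0.3]
width: 0.0321
finger_force: 30.0
```

Request:
servo_tool(plan=[[-0.004,0,0.03,0,0,0,26],[-0.004,0,0.05,0,0,0,26],[-0.004,0,0.06,0,0,0,26],[-0.004,0,0.065,0,0,0,26],[-0.004,0,0.07,0,0,0,26],[-0.004,0,0.07,0,0,0,26],[-0.004,0,0.07,0,0,0,26]])

```text
time: 24.83
tool_pos: [0.4701, 0.1661, 0.0942]
ee_rot: [3.141, 0.0, 1.571]
wrist_force: [-1.0, -0.1, -0.2]
width: 0.0322
finger_force: 30.0
```

Request:
servo_tool(plan=[[0,0,0.005,0,0,0,26],[0,0,0.01,0,0,0,26],[0,0,0.012,0,0,0,26],[0,0,0.012,0,0,0,26],[0,0,0.012,0,0,0,26]])

```text
time: 25.25
tool_pos: [0.4701, 0.1661, 0.0941]
ee_rot: [3.141, -0.0, 1.571]
wrist_force: [-2.2, 0.4, 5.5]
width: 0.0321
finger_force: 30.0
```

Contact at the expected height; release and retreat.

Request:
servo_tool(plan=[[0,0,0,0,0,0,80],[0,0,0,0,0,0,80],[0,0,0,0,0,0,80],[0,0,0,0,0,0,80],[0,0,0,0,0,0,80],[0,0,-0.1,0,0,0,80],[0,0,-0.4,0,0,0,80],[0,0,-0.8,0,0,0,80],[0,0,-1,0,0,0,80],[0,0,-1,0,0,0,80]])

```text
time: 26.08
tool_pos: [0.4731, 0.1668, 0.2002]
ee_rot: [3.129, -0.003, 1.571]
wrist_force: [0.6, 0.3, 0.7]
width: 0.0802
finger_force: 0.0
```

Request:
servo_tool(plan=[[-0.3,0,0,0,0,0,80],[-0.6,0,0,0,0,0,80],[-0.8,0,0,0,0,0,80],[-0.8,0,0,0,0,0,80],[-0.8,0,0,0,0,0,80],[-0.8,0,0,0,0,0,80]])

```text
time: 26.58
tool_pos: [0.4698, 0.0865, 0.1925]
ee_rot: [-3.141, -0.001, 1.571]
wrist_force: [-0.3, -0.1, 0.8]
width: 0.0799
finger_force: 0.0
```

```bash
python3 - <<'E'
from h import *
np.set_printoptions(precision=4,suppress=True)
T=T_tool(); print(T[:3,3]); c=cam('wrist',T); img=robot.snapshot('wrist')
u,v=proj(c,(.47,.167,.065)); print('bush+collar',fit(c,blob(img,(u,v),ORANGE,55),.056,.074,.046))
g=cv2.GaussianBlur(cv2.cvtColor(img,cv2.COLOR_RGB2GRAY),(3,3),0).astype(np.float32)
G=np.minimum(np.hypot(cv2.Sobel(g,5,1,0),cv2.Sobel(g,5,0,1)),60); a=np.linspace(0,6.28,120); r=[]
for z in (.082,.086,.090,.094,.098):
    for dx in np.arange(-.003,.0031,.0005):
        for dy in np.arange(-.003,.0031,.0005):
            P=np.array([proj(c,(.47+dx+d/2*np.cos(t),.1668+dy+d/2*np.sin(t),z)) for d in (.034,) for t in a]).astype(np.float32)
            r.append((round(float(cv2.remap(G,P[:,0],P[:,1],1).mean()),1),z,dx,dy))
for q in sorted(r)[-5:]: print(np.array(q))
E
```

```text
[0.4698 0.0865 0.1925]
bush+collar (array([0.4705, 0.167 ]), 4045.0, 4196.991830506828, array([319.2735, 119.2393]))
[57.8     0.094   0.0005 -0.0005]
[57.8     0.098   0.0005 -0.0005]
[57.9     0.098   0.     -0.0005]
[58.     0.094  0.     0.   ]
[58.5     0.098   0.0005  0.    ]
```

The collar met the bush at exactly the predicted height and the stack is centred. Handing in.

```bash
python3 -c "
from bench import robot
print(robot.close_job())"
```

```text
the job is handed in; nothing more can be done
None
```

The thrust bearing, bronze bush and dark collar are stacked in that order on the spindle, each set down on light contact at its expected height and released; the job is handed in, with no verdict shown. The last camera fit confirmed centring but could not independently confirm the collar's height.

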